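Spin the engine flywheel and brake it on its timing mark

TASK

Check that the mower flywheel runs free on its stand: with a fingertip flick it round, best by one of its three upright studs, so that it spins briskly by itself, untouched, in either direction. Then, while it is still turning, brake it with a fingertip on the flat rim so that it stops with the lug on its edge right in front of the fixed pointer, touching the wheel's flat face only when the lug is close to the pointer; the program finishes with the fingertip still pressing on the rim and holding the wheel there. Nothing is to be picked up, and the loose things lying around stay where they are.

Things in the scene. Friction and masses are not known exactly. Their poses are not given: they have to be found in the camera images.
- stand: Fixed wheel stand: wooden board 240 x 220 mm, 18 mm thick, screwed down, with the axle in its middle. Origin: centre of the board's underside, on the axle; its +x points from the axle to the pointer, a small dark steel bracket at the board's edge, 115 to 145 mm from the axle, its top level with the rim's face or lower, its 4 mm wide tip pointing at the axle.
- hub (a point): Point on the axle at the height of the flywheel's flat upper face (66 mm above the table). The rim is the plain smooth outer part of that face, outside a shallow groove, from 68 to 100 mm from the axle: the place for the braking fingertip (84 mm from the axle). Pressing it down with a few newtons stops the wheel within a few degrees.
- pointer (a point): Point 107 mm from the axle straight in front of the pointer's tip, 66 mm above the table: the lug's point coincides with it when the lug stands exactly in front of the pointer.
- flywheel: Aluminium flywheel, a flat disc 200 mm across on a vertical axle that it turns on endlessly (0.85 kg, 0.0043 kg m2, +-20%; flicked to 4 rad/s it coasts about 3 turns in about 14 s, losing half its speed every 4 s). Origin on the axle, 46 mm above the table, +x to the lug. Its flat upper face is 66 mm above the table; the hub nut, 22 mm across, rises to 73 mm. Three studs stand on the face.
- lug (a point): The lug (timing mark) clamped on the flywheel's edge: the only dark steel block there, 26 mm wide along the edge, from 89 to 113 mm from the axle, its top 6 mm above the rim's face (72 mm above the table). Point in its middle across, 107 mm from the axle, level with the rim's face.
- stud0 (a point): Upright steel stud, 12 mm thick, 45 mm from the axle, at 60 degrees counterclockwise from the lug, seen from above. Point: middle of its top end, 94 mm above the table (28 mm above the rim's face).
- stud1 (a point): Upright steel stud, 12 mm thick, 45 mm from the axle, opposite the lug. Point: middle of its top end, 94 mm above the table (28 mm above the rim's face).
- stud2 (a point): Upright steel stud, 12 mm thick, 45 mm from the axle, at 60 degrees clockwise from the lug, seen from above. Point: middle of its top end, 94 mm above the table (28 mm above the rim's face).
- bolt_1: Loose bolt standing on its head on a board corner of the stand, 17 x 20 x 51 mm; origin at its foot. To be left alone.
- bolt_2: Loose bolt of the same kind on another corner of the board. To be left alone.
- wood_block_0: Loose wooden offcut 45 x 85 x 22 mm, to the left behind the stand. To be left alone.
- pliers: Loose pliers, 174 mm long, 16 mm high, behind the stand. To be left alone.

How it is judged:
By the outcome, as a careful person would: the job done as asked, in the order asked, and still so for the second after the job is handed in, while the arm keeps its last pose, push and grip.
It also fails if it takes over 64 s, if anything falls off the work surface, if the arm or the gripper's body presses on something with over 40 N, if the wrist force passes 120 N, or if a joint passes its speed limit or range.

ROBOT

A 7-joint arm with a two-finger parallel gripper is mounted at the origin on a cart in front of the work surface, level with it; the furniture and walls round the work are solid. World frame = base frame: x ahead of the robot, y to its left, z up, the work surface at z = 0. Lengths are in mm, angles in rad, forces in N, time in s.
With the tool pointing down it reaches from about 350 to 900 mm from the base axis. Payload 8.1 kg.
Tool frame: the origin (TCP) lies where the fingers leave the gripper's body, on its centre line; the fingertips stand 66 mm ahead of it and the grasp point (between the pads) lies 47 mm ahead of it; z points along the fingers, y is the line along which they close (so a half turn about z gives the same grasp; the last joint's range is limited). The gripper opens to 92 mm and grips with 3 to 60 N. Pads are 19 mm wide; open, the fingers measure 130 mm over their backs; the gripper's body (75 mm by 190 mm) begins 47 mm behind the grasp point.
Start: joints at [1.055, 0.434, 0.025, 1.573, -0.012, 1.134, -0.075], TCP at [250.713, -572.522, 292.242] pointing down, gripper open.
Joint ranges: [-2.62, 2.62], [-0.44, 2.09], [-1.27, 1.32], [0.08, 2.57], [-1.32, 4.46], [0.12, 2], [-2.74, 2.74]. Speed limits (rad/s): [2.22, 2.22, 3.01, 3.01, 3.14, 3.14, 3.14].

INTERFACE

Orientations are given as a rotation vector (axis times angle).
In Python, from rig import robot gives the robot as it stands.
- The arm moves only by the shell command python3 -m handwheel 'ROWS' [FORCE]. ROWS is JSON, a list of rows, each a list of 3 entries, a list of its own where there are three numbers: the finger opening in cm, from 0 to 9.18, then the shift along the world's x, y, z in cm, then the turn, a rotation vector about the world's x, y, z in degrees. In form: [[jaw, [x, y, z], [rx, ry, rz]], ...]. A call has 1 to 12 rows; each row is the pose to reach, as a shift and turn from the pose commanded when the call began; what a row does not reach only later rows make up. A row lasts 1/12 s, in which the tool goes at most 41.7 mm and 7.16 degrees, less where a joint would pass 70% of its speed; a pose out of reach is approached as far as the arm can. A call with a gripper value outside its range is refused whole. The fingers move at their own pace and stop on an object; FORCE is the grip in N (left out, the last holds). Time passes only in rows, so rows that repeat a pose let the fingers close. It gives the time, the measured TCP pose, the force, the opening and the grip force at its end, in the units of the state.
- robot.get_obs(): the state, without advancing time (a new reading comes with each control period).
- robot.grab_frame(name): name is "scene" or "top" or "wrist"; returns the picture (420x560x3 uint8, blue, green, red); there is no depth.
- robot.get_calibration(name): a dict with "intrinsics" (3x3 intrinsics, pixels), "world_to_cam" (4x4, takes a point from world to camera coordinates). Camera axes: x right, y down, z forward; pixel columns grow to the right and rows downward; lengths in mm; the calibration is good to about 2 mm. A picture is of the moment at which its call begins: read the wrist's pose just before it. get_calibration takes no time and is no camera call; for the wrist camera it gives the pose at the moment of the call.
- robot.job_done(): hands the job in; it is judged then, once.
The state is a dict: "time": time; "joint_positions": joint angles; "qvel": joint speeds; "effort": joint torques, N m; "eef_pos": TCP position; "ee_rot": TCP orientation; "ft_force": force on the tool from outside, world axes, zero at the start; "wrist_torque": the same for the moment, N m; "gripper_width": finger opening in mm; "gripper_force": force on a finger pad.
Only numpy, scipy, OpenCV 4.12 (cv2) and the standard library are available. Lean on these libraries where they do the work, as an engineer would, in place of code of your own. Each camera call takes 0.05 s, during which the arm holds its last target. There are 200 camera calls.

## Working session

There is one attempt and no reset: what is moved stays moved. The work goes in short steps, Python scripts to look and compute and a shell command to move; the robot and the scene stay as the last step left them, time stands still between calls to the robot, and variables do not carry over. Pictures are saved under pics/ and viewed, at most 10 in all, crops included, and the job is handed in when it is done.

```bash
mkdir -p pics; ls
python3 - <<'E'
from rig import robot
import cv2,numpy as np
o=robot.get_obs();print({k:np.round(v,3) for k,v in o.items()})
a=robot.grab_frame("top");b=robot.grab_frame("scene")
cv2.imwrite("pics/top0.png",a);cv2.imwrite("pics/scene0.png",b)
for n in("top","scene"):
  c=robot.get_calibration(n);print(n,np.round(c["intrinsics"],1).tolist(),np.round(c["world_to_cam"],3).tolist())
E
```

```text
pics
{'time': np.float64(0.0), 'joint_positions': array([ 1.055,  0.435,  0.025,  1.574, -0.012,  1.134, -0.075]), 'qvel': array([-0.001, -0.001, -0.001, -0.001,  0.   ,  0.001, -0.   ]), 'effort': array([-1.0000e-03, -6.6786e+01,  9.8500e-01, -3.1446e+01, -6.1000e-02,
        4.3000e-02,  0.0000e+00]), 'eef_pos': array([ 250.509, -572.149,  291.438]), 'ee_rot': array([-3.073e+00, -6.430e-01,  1.000e-03]), 'ft_force': array([ 0.09 , -0.084,  0.184]), 'wrist_torque': array([-0.032, -0.019,  0.037]), 'gripper_force': np.float64(0.0), 'gripper_width': np.float64(91.634)}
top [[465.9, 0.0, 270.8], [0.0, 465.9, 209.5], [0.0, 0.0, 1.0]] [[-0.01, -1.0, 0.01, -304.75], [-0.986, 0.009, -0.167, 554.524], [0.167, -0.011, -0.986, 844.69], [0.0, 0.0, 0.0, 1.0]]
scene [[439.0, 0.0, 281.3], [0.0, 439.0, 201.2], [0.0, 0.0, 1.0]] [[0.466, -0.885, 0.015, -544.338], [-0.384, -0.217, -0.897, 220.916], [0.797, 0.412, -0.441, 615.722], [0.0, 0.0, 0.0, 1.0]]
```

View pics/top0.png

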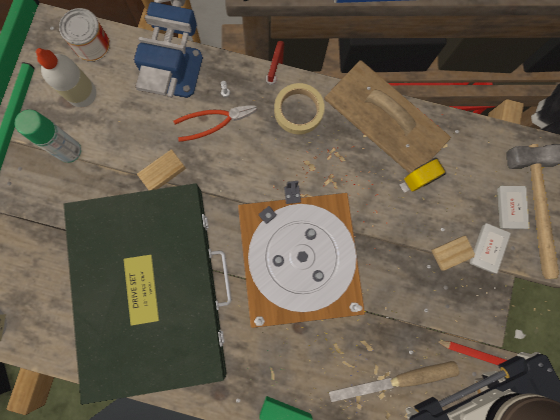

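View pics/scene0.png

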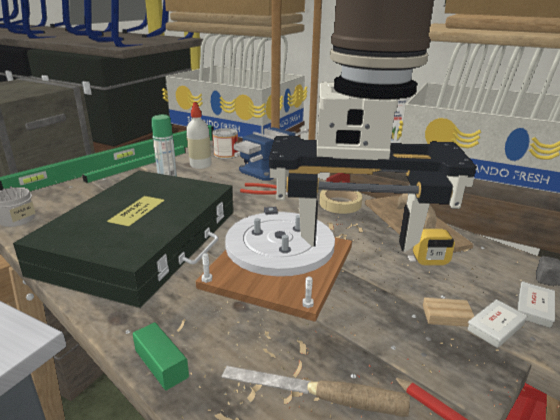

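The top view shows the hub nut at about (302,257), the lug at (268,215) and the pointer at (292,190). The studs are at (311,234), (279,261) and (318,276), and the bolts at (259,321) and (356,308) on the near corners. The scene view agrees.

```bash
cat > h.py <<'E'
from rig import robot
import cv2,numpy as np
def ray(n,px,z,cal=None):
    c=cal or robot.get_calibration(n);K=np.array(c["intrinsics"]);T=np.array(c["world_to_cam"])
    R=T[:3,:3];C=-R.T@T[:3,3];d=R.T@np.linalg.inv(K)@[px[0],px[1],1]
    return C+d*(z-C[2])/d[2]
def proj(n,P,cal=None):
    c=cal or robot.get_calibration(n);T=np.array(c["world_to_cam"]);p=np.array(c["intrinsics"])@(T[:3,:3]@P+T[:3,3]);return p[:2]/p[2]
E
python3 - <<'E'
from h import *
a=cv2.imread("pics/top0.png")
hsv=cv2.cvtColor(a,cv2.COLOR_BGR2HSV)
m=((hsv[...,1]<40)&(hsv[...,2]>130)).astype(np.uint8)*255
m[:195]=0;m[330:]=0;m[:,:235]=0;m[:,370:]=0
m=cv2.morphologyEx(m,cv2.MORPH_OPEN,np.ones((7,7)))
cs,_=cv2.findContours(m,0,1);c=max(cs,key=cv2.contourArea);h=cv2.convexHull(c)
e=cv2.fitEllipse(h);print(e)
hub=ray("top",e[0],66);print("hub ellipse",hub)
P=np.array([ray("top",p[0],66) for p in h.astype(float)]);A=np.c_[2*P[:,:2],np.ones(len(P))];s=np.linalg.lstsq(A,(P[:,:2]**2).sum(1),rcond=None)[0]
print("circle",s[:2],np.sqrt(s[2]+s[0]**2+s[1]**2)); 
for nm,p,z in [("nut",(302,257),73),("lug",(268,215),72),("ptr",(292,190),60),("s2",(311,234),94),("s0",(279,261),94),("s1",(318,276),94),("b1",(259,319),69),("b2",(356,306),69)]:
    q=ray("top",p,z);d=q[:2]-s[:2];print(nm,q.round(1),np.hypot(*d).round(1),np.degrees(np.arctan2(d[1],d[0])).round(1))
cv2.imwrite("pics/crop0.png",cv2.resize(a[170:340,225:385],None,fx=3.5,fy=3.5,interpolation=2))
E
```

```text
((301.7398376464844, 257.5099182128906), (106.85240173339844, 107.93339538574219), 141.1632537841797)
hub ellipse [ 458.22317235 -365.95434043   66.        ]
circle [ 460.12375919 -366.08580538] 99.03785540250617
nut [ 458.7 -365.9   73. ] 1.4 173.2
lug [ 537.3 -304.4   72. ] 98.8 38.7
ptr [ 586.9 -350.6   60. ] 127.8 7.0
s2 [ 498.5 -381.4   94. ] 41.3 -21.8
s0 [ 450.6 -323.1   94. ] 44.0 102.5
s1 [ 423.4 -392.    94. ] 44.9 -144.8
b1 [ 348.5 -286.4   69. ] 137.1 144.5
b2 [ 369.6 -462.1   69. ] 132.0 -133.3
```

View pics/crop0.png

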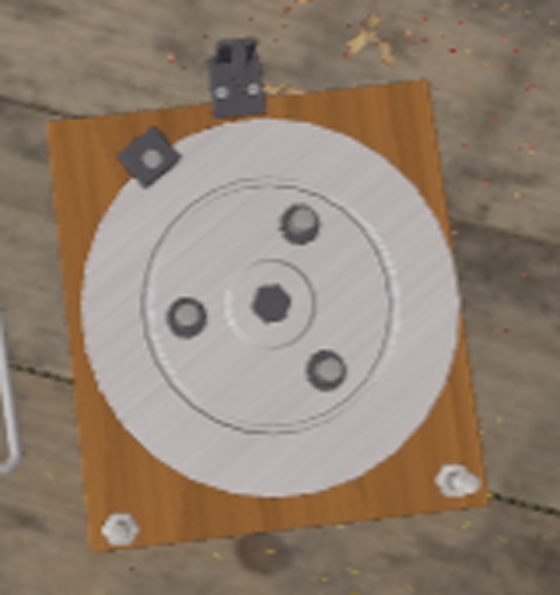

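Hub is at about (459,-366), the lug at 38.6° and the pointer at about 7°. Next I check the stand yaw from the board corners, and the toolbox height from two views.

```bash
python3 - <<'E'
from h import *
C=[ray("top",(225+x/3.5,170+y/3.5),18)[:2] for x,y in [(48,122),(428,82),(487,506),(92,551)]]
print(np.round(C,1),"centre",np.mean(C,0).round(1))
for i,j,o in [(1,0,-90),(2,3,-90),(3,0,0),(2,1,0)]:
    d=C[j]-C[i];print(np.degrees(np.arctan2(d[1],d[0])).round(1)+o)
def P(n):
    c=robot.get_calibration(n);return np.array(c["intrinsics"])@np.array(c["world_to_cam"])[:3]
for a,b in [((200,186),(234,184)),((226,378),(140,290)),((302,257),(279,235))]:
    X=cv2.triangulatePoints(P("top"),P("scene"),np.float64(a),np.float64(b));print((X[:3]/X[3]).ravel().round(0))
E
python3 -m handwheel '[[0,[0,0,0],[0,0,0]],[0,[4,0,0],[0,0,0]],[0,[6,3,0],[0,0,0]],[0,[9,6,0],[0,0,0]],[0,[12,9,0],[0,0,0]],[0,[14,12,0],[0,0,0]],[0,[17,15,0],[0,0,0]],[0,[19,19,0],[0,0,0]],[0,[22,22,0],[0,0,0]],[0,[24.2,25,0],[0,0,0]],[0,[24.2,26.7,0],[0,0,0]],[0,[24.2,26.7,0],[0,0,0]]]' 10
```

```text
[[ 566.6 -246.8]
 [ 587.9 -463.4]
 [ 351.4 -486.7]
 [ 329.9 -270.9]] centre [ 459.  -366.9]
5.599999999999994
5.700000000000003
5.8
5.6
[ 593. -180.   78.]
[ 244. -228.   39.]
[ 459. -367.   70.]
time: 1.1
eef_pos: [495.0, -299.6, 292.0]
ee_rot: [-3.07, -0.656, -0.001]
ft_force: [-0.1, -1.0, -0.5]
gripper_width: 16.2
gripper_force: 0.0
```

```bash
python3 -m handwheel '[[0,[0,0,0],[0,0,0]],[0,[0,0,-3],[0,0,0]],[0,[0,0,-6],[0,0,0]],[0,[0,0,-9],[0,0,0]],[0,[0,0,-12],[0,0,0]],[0,[0,0,-14],[0,0,0]],[0,[0,0,-14.6],[0,0,0]],[0,[0,0,-14.6],[0,0,0]],[0,[0,0,-14.6],[0,0,0]],[0,[0,0,-14.6],[0,0,0]]]'
python3 - <<'E'
from h import *
for n in("top","scene"): cv2.imwrite(f"pics/{n}1.png",robot.grab_frame(n))
a=cv2.imread("pics/top1.png")[150:360,200:480];b=cv2.imread("pics/scene1.png")[130:340,170:450]
cv2.imwrite("pics/both1.png",cv2.resize(np.hstack([a,b]),None,fx=1.4,fy=1.4,interpolation=2))
o=robot.get_obs();print(o["eef_pos"],o["ft_force"],o["gripper_width"],o["time"])
E
```

```text
time: 1.93
eef_pos: [493.3, -306.6, 147.8]
ee_rot: [3.073, 0.642, 0.003]
ft_force: [-0.9, 0.3, 0.1]
gripper_width: 0.4
gripper_force: 0.0
[ 493.41745873 -306.17665227  147.81446125] [ 0.39265083 -1.46742108  0.07640817] 0.5257409244263329 2.0333
```

View pics/both1.png

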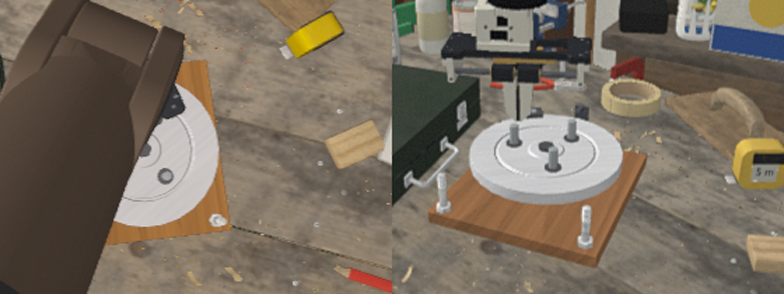

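```bash
python3 -m handwheel '[[0,[-0.37,-0.16,0],[0,0,0]],[0,[-1.28,-0.56,0],[0,0,0]],[0,[-2.47,-1.08,0],[0,0,0]],[0,[-3.76,-1.64,0],[0,0,0]],[0,[-5.04,-2.2,0],[0,0,0]],[0,[-6.05,-2.64,1.5],[0,0,0]],[0,[-6.2,-2.7,4.5],[0,0,0]],[0,[-7,-4,6],[0,0,0]],[0,[-9,-6.5,6],[0,0,0]],[0,[-10.7,-9.3,5],[0,0,0]],[0,[-10.7,-9.3,3],[0,0,0]],[0,[-10.7,-9.3,1],[0,0,0]]]'
python3 - <<'E'
from h import *
for i in range(4):
    t=robot.get_obs()["time"]
    n="scene" if i%2==0 else "top"
    cv2.imwrite(f"pics/w{i}_{n}.png",robot.grab_frame(n)); print(i,t)
ims=[cv2.imread(f"pics/w{i}_{n}.png") for i,n in enumerate(["scene","top","scene","top"])]
s=[ims[0][160:310,190:370],ims[2][160:310,190:370],ims[1][180:330,220:400],ims[3][180:330,220:400]]
cv2.imwrite("pics/w.png",cv2.resize(np.vstack([np.hstack(s[:2]),np.hstack(s[2:])]),None,fx=1.9,fy=1.9,interpolation=2))
E
```

```text
time: 3.03
eef_pos: [382.5, -402.0, 156.6]
ee_rot: [3.074, 0.634, -0.0]
ft_force: [0.5, -0.0, -0.6]
gripper_width: 0.6
gripper_force: 0.0
0 3.0333
1 3.0833
2 3.1333
3 3.1833
```

View pics/w.png

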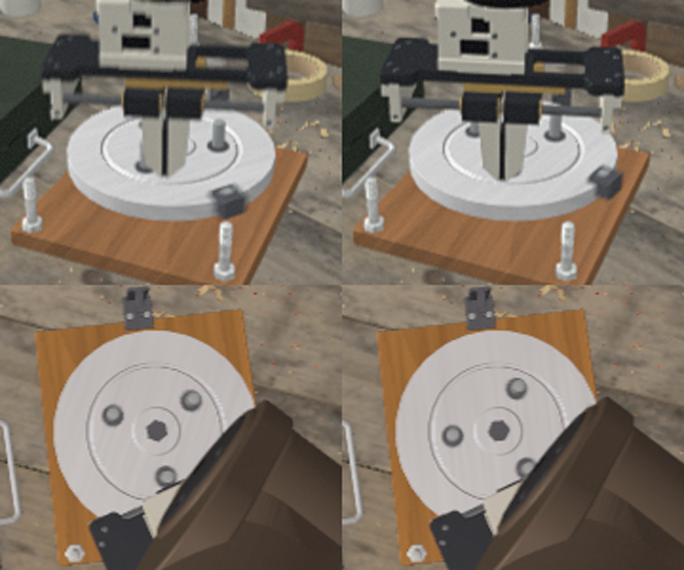

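The wheel spins freely counterclockwise, and the top view shows the pointer, the left half of the rim and the studs clear of the arm. Now I track the lug in the top view.

```bash
cat >> h.py <<'E'
HUB=np.array([459.,-366.5]);A=np.arange(-40,171,0.5)
def lug(a):
    "world angle of lug in a top frame (visible sector), or None"
    g=cv2.cvtColor(a,cv2.COLOR_BGR2GRAY);v=[]
    for r in (94,99,104):
        q=np.float32([proj("top",np.r_[HUB+r*np.array([np.cos(t),np.sin(t)]),72]) for t in np.radians(A)])
        v.append(cv2.remap(g,q[None,:,:],None,cv2.INTER_LINEAR)[0])
    d=(np.max(v,0)<110); n,l=cv2.connectedComponents(d.astype(np.uint8)[None])
    best=[A[l[0]==k] for k in range(1,n)]; best=[b for b in best if 10<=np.ptp(b)<=28 and b[0]>-39 and b[-1]<169]
    return [round(float(b.mean()),1) for b in best]
E
python3 - <<'E'
from h import *
print("still",lug(cv2.imread("pics/top0.png")))
out=[]
for i in range(30):
    t=robot.get_obs()["time"];f=robot.grab_frame("top");out.append((round(float(t),3),lug(f)))
cv2.imwrite("pics/last.png",f)
for o in out:print(*o)
E
```

```text
still []
3.233 []
3.283 []
3.333 []
3.383 []
3.433 []
3.483 []
3.533 []
3.583 []
3.633 []
3.683 []
3.733 []
3.783 []
3.833 []
3.883 []
3.933 []
3.983 []
4.033 []
4.083 []
4.133 []
4.183 []
4.233 []
4.283 []
4.333 []
4.383 []
4.433 []
4.483 []
4.533 []
4.583 []
4.633 []
4.683 []
```

Run:
```python
from h import *
g=cv2.cvtColor(cv2.imread("pics/top0.png"),cv2.COLOR_BGR2GRAY)
for r in (94,99,104,109):
    print(r,[int(g[tuple(np.round(proj("top",np.r_[HUB+r*np.array([np.cos(t),np.sin(t)]),72])[::-1]).astype(int))]) for t in np.radians(np.arange(20,60,3))])
```

```text
94 [170, 170, 173, 174, 75, 80, 94, 80, 81, 175, 175, 175, 175, 176]
99 [164, 151, 165, 176, 79, 77, 141, 97, 81, 164, 179, 167, 149, 169]
104 [103, 105, 102, 96, 65, 79, 133, 101, 80, 87, 104, 109, 109, 108]
109 [101, 103, 102, 94, 75, 79, 80, 80, 82, 101, 107, 110, 107, 100]
```

```bash
sed -i 's/(94,99,104)/(93,)/; s/<110)/<128)/; s/10<=np.ptp(b)<=28/8<=np.ptp(b)<=28/' h.py
python3 - <<'E'
from h import *
print("still",lug(cv2.imread("pics/top0.png")),"last",lug(cv2.imread("pics/last.png")))
out=[]
for i in range(26):
    t=robot.get_obs()["time"];f=robot.grab_frame("top");out.append((round(float(t),3),f))
    cv2.imwrite(f"pics/f{i}.png",f)
for t,f in out:print(t,lug(f))
E
```

```text
still [38.5] last []
4.733 []
4.783 []
4.833 []
4.883 []
4.933 []
4.983 []
5.033 []Traceback (most recent call last):
  File "<stdin>", line 7, in <module>
  File "h.py", line 14, in lug
    q=np.float32([proj("top",np.r_[HUB+r*np.array([np.cos(t),np.sin(t)]),72]) for t in np.radians(A)])
                  ~~~~^^^^^^^^^^^^^^^^^^^^^^^^^^^^^^^^^^^^^^^^^^^^^^^^^^^^^^^
  File "h.py", line 8, in proj
    c=cal or robot.get_calibration(n);T=np.array(c["world_to_cam"]);p=np.array(c["intrinsics"])@(T[:3,:3]@P+T[:3,3]);return p[:2]/p[2]
             ~~~~~~~~~~~~~~~~~~~~~^^^
ValueError: time passes only in moves, steps and waits
```

Run:
```python
s=open("h.py").read()
s=s.replace('def lug(a):','_C=robot.get_calibration("top")\ndef lug(a):').replace(',72]) for t',',72],_C) for t')
open("h.py","w").write(s)
from h import *
for i in range(26): print(round(4.733+.05*i,3),lug(cv2.imread(f"pics/f{i}.png")))
print(robot.get_obs()["time"])
```

```text
4.733 []
4.783 []
4.833 []
4.883 []
4.933 []
4.983 []
5.033 []
5.083 [-22.5]
5.133 [-13.2]
5.183 [-4.0]
5.233 [5.5]
5.283 [14.5]
5.333 [23.5]
5.383 [32.8]
5.433 [42.0]
5.483 [50.5]
5.533 [59.5]
5.583 [68.2]
5.633 [77.2]
5.683 [85.5]
5.733 [94.5]
5.783 [103.0]
5.833 [111.5]
5.883 [120.0]
5.933 [128.2]
5.983 []
6.0333
```

```bash
python3 -m handwheel '[[0,[0,0,-1.2],[0,0,0]]]'
python3 -m handwheel '[[0,[0,0,0],[0,0,0]]]'
python3 -m handwheel '[[0,[0,0,0],[0,0,0]],[0,[0,0,0],[0,0,0]],[0,[0,0,0],[0,0,0]],[0,[0,0,0],[0,0,0]],[0,[0,0,0],[0,0,0]],[0,[0,0,0],[0,0,0]],[0,[0,0,0],[0,0,0]],[0,[0,0,0],[0,0,0]],[0,[0,0,0],[0,0,0]],[0,[0,0,0],[0,0,0]],[0,[0,0,0],[0,0,0]]]'
python3 - <<'E'
from h import *
out=[]
for i in range(28):
    t=robot.get_obs()["time"];out.append((round(float(t),3),robot.grab_frame("top")))
L=[(t,lug(f)) for t,f in out]
print(*L)
t,th=np.array([(t,l[0]) for t,l in L if l]).T;p=np.polyfit(t-t[0],th,2);print(t[0],p,np.abs(np.polyval(p,t-t[0])-th).max(),robot.get_obs()["time"],robot.get_obs()["eef_pos"])
E
```

```text
time: 6.12
eef_pos: [386.7, -399.4, 145.9]
ee_rot: [3.072, 0.643, 0.003]
ft_force: [-0.0, 0.0, -0.2]
gripper_width: 0.9
gripper_force: 0.0
time: 6.2
eef_pos: [385.2, -398.0, 143.0]
ee_rot: [-3.073, -0.644, 0.002]
ft_force: [0.4, 0.5, -0.3]
gripper_width: 0.6
gripper_force: 0.0
time: 7.12
eef_pos: [385.7, -398.5, 144.2]
ee_rot: [3.075, 0.644, -0.0]
ft_force: [-0.6, -0.2, 0.4]
gripper_width: 0.5
gripper_force: 0.0
(7.117, []) (7.167, []) (7.217, []) (7.267, [-29.2]) (7.317, [-22.2]) (7.367, [-15.8]) (7.417, [-9.2]) (7.467, [-2.8]) (7.517, [3.8]) (7.567, [10.2]) (7.617, [16.8]) (7.667, [22.8]) (7.717, [29.2]) (7.767, [35.2]) (7.817, [41.2]) (7.867, [47.5]) (7.917, [53.8]) (7.967, [59.8]) (8.017, [65.5]) (8.067, [71.5]) (8.117, [77.5]) (8.167, [83.2]) (8.217, [89.0]) (8.267, [95.0]) (8.317, [100.8]) (8.367, [106.2]) (8.417, [111.8]) (8.467, [117.2])
7.267 [ -9.51616499 133.3670903  -29.00533333] 0.2925819397993088 8.5167 [ 385.72557631 -398.53084897  144.24666102]
```

```bash
cat > fit.py <<'E'
import numpy as np
from scipy.optimize import least_squares
t=[5.083+.05*i for i in range(18)]; th=[-22.5,-13.2,-4,5.5,14.5,23.5,32.8,42,50.5,59.5,68.2,77.2,85.5,94.5,103,111.5,120,128.2]
t+=[7.267+.05*i for i in range(25)]; th+=[360+x for x in (-29.2,-22.2,-15.8,-9.2,-2.8,3.8,10.2,16.8,22.8,29.2,35.2,41.2,47.5,53.8,59.8,65.5,71.5,77.5,83.2,89,95,100.8,106.2,111.8,117.2)]
try:
    d=np.load("more.npy");t+=list(d[:,0]);th+=list(d[:,1])
except FileNotFoundError: pass
t=np.array(t);th=np.array(th)
def ang(p,t):
    th0,w,a,b=p;s=t-t[0] if 0 else t-5.083;c=b/a
    return th0+(w+c)*(1-np.exp(-a*s))/a-c*s
def vel(p,t): return (p[1]+p[3]/p[2])*np.exp(-p[2]*(t-5.083))-p[3]/p[2]
r=least_squares(lambda p:ang(p,t)-th,[-22,190,.13,5]);p=r.x
cov=np.linalg.inv(r.jac.T@r.jac)*r.fun.var()
print("p",p.round(4),"sd",np.sqrt(np.diag(cov)).round(4),"resid",np.abs(r.fun).max().round(2))
T=np.arange(5.1,30,.005);V=vel(p,T);k=V>0;Th=ang(p,T[k]);print("stops",T[k][-1],Th[-1])
for n in range(1,5):
  if Th[-1]>5.7+360*n: i=np.argmax(Th>5.7+360*n);print("pass",n,T[i].round(3),V[i].round(1))
E
python3 fit.py
```

```text
p [-2.261810e+01  1.881173e+02  3.210000e-02  1.876050e+01] sd [0.1124 0.3517 0.0105 1.5257] resid 0.58
stops 13.774999999999816 757.1845103931473
pass 1 7.535 129.7
pass 2 11.965 35.0
```

```bash
python3 -m handwheel '[[0,[0,0,0],[0,0,0]],[0,[0,0,0],[0,0,0]],[0,[0,0,0],[0,0,0]],[0,[0,0,0],[0,0,0]],[0,[0,0,0],[0,0,0]],[0,[0,0,0],[0,0,0]],[0,[0,0,0],[0,0,0]],[0,[0,0,0],[0,0,0]],[0,[0,0,0],[0,0,0]],[0,[0,0,0],[0,0,0]],[0,[0,0,0],[0,0,0]],[0,[0,0,0],[0,0,0]]]' >/dev/null
python3 -m handwheel '[[0,[0,0,0],[0,0,0]],[0,[0,0,0],[0,0,0]],[0,[0,0,0],[0,0,0]],[0,[0,0,0],[0,0,0]],[0,[0,0,0],[0,0,0]],[0,[0,0,0],[0,0,0]],[0,[0,0,0],[0,0,0]]]'
python3 - <<'E'
from h import *
L=[]
for i in range(45):
    t=robot.get_obs()["time"];l=lug(robot.grab_frame("top"))
    if l: L.append((float(t),l[0]+720))
    if len(L)>=3: break
print(L,i,robot.get_obs()["time"],robot.get_obs()["eef_pos"]);np.save("more.npy",L)
E
python3 fit.py
```

```text
time: 10.1
eef_pos: [385.7, -398.5, 144.3]
ee_rot: [3.075, 0.644, 0.0]
ft_force: [0.7, -0.1, 0.5]
gripper_width: 0.5
gripper_force: 0.0
[(10.75, 689.0), (10.8, 692.5), (10.85, 696.2)] 15 10.9 [ 385.69766808 -398.51979709  144.22787535]
p [-2.320420e+01  1.908107e+02  1.365000e-01  3.254100e+00] sd [0.184  0.4784 0.0063 0.7638] resid 0.94
stops 21.17999999999966 990.9693486545857
pass 1 7.54 129.7
pass 2 11.265 68.5
```

```bash
python3 -m handwheel '[[0,[0,0,-0.4],[0,0,0]],[0,[0,0,-0.7],[0,0,0]],[0,[0,0,-0.9],[0,0,0]],[0,[0,0,-1.35],[0,0,0]],[0,[0,0,-1.6],[0,0,0]],[0,[0,0,-1.6],[0,0,0]]]'
python3 - <<'E'
from h import *
for i in range(3):
    t=robot.get_obs()["time"];f=robot.grab_frame("top");print(t,lug(f),robot.get_obs()["ft_force"],robot.get_obs()["eef_pos"])
cv2.imwrite("pics/end_top.png",f)
cv2.imwrite("pics/end_crop.png",cv2.resize(f[170:340,225:385],None,fx=3.5,fy=3.5,interpolation=2))
E
```

```text
time: 11.4
eef_pos: [387.4, -401.9, 131.6]
ee_rot: [3.068, 0.641, 0.006]
ft_force: [-5.1, -0.7, 32.2]
gripper_width: 0.4
gripper_force: 16.0
11.4 [5.0] [-4.69540279 -1.06800527 31.65937373] [ 387.27604463 -401.67076041  131.58507781]
11.45 [5.0] [-5.06126641 -2.25720764 30.81850549] [ 387.21030489 -401.59960248  131.57915765]
11.5 [5.0] [-4.92095674 -1.10794709 31.3094177 ] [ 387.18533461 -401.56492462  131.58182515]
```

View pics/end_crop.png

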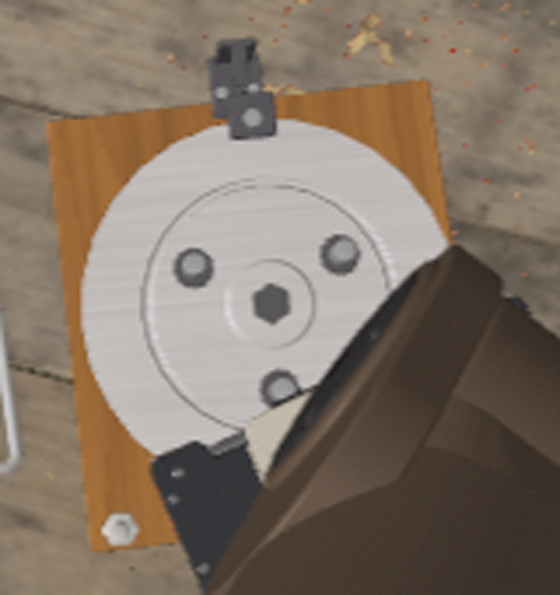

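Run:
```python
from h import *
for nm,(x,y) in {"screws":(237.5,91),"top":(236,46)}.items():
  for z in (20,40,62):
    q=ray("top",(225+x/3.5,170+y/3.5),z)[:2]-HUB;print(nm,z,q.round(1),np.degrees(np.arctan2(q[1],q[0])).round(2),np.hypot(*q).round(0))
for r,z in((107,66),(115,64),(145,64),(112,20),(145,20)):
  for w in (-2,2):
    t=np.radians(5.7);q=HUB+r*np.array([np.cos(t),np.sin(t)])+w*np.array([-np.sin(t),np.cos(t)]);print(r,z,w,proj("top",np.r_[q,z]).round(1))
a=cv2.imread("pics/top0.png")[175:235,255:330];b=cv2.imread("pics/end_top.png")[175:235,255:330];c=cv2.imread("pics/scene0.png")[195:255,215:290]
cv2.imwrite("pics/ptr.png",cv2.resize(np.hstack([a,b,c]),None,fx=3.5,fy=6,interpolation=2) if 0 else cv2.resize(np.hstack([a,b,c]),None,fx=3.5,fy=3.5,interpolation=2))
```

```text
screws 20 [124.2  12.1] 5.55 125.0
screws 40 [120.3  13.3] 6.3 121.0
screws 62 [115.9  14.6] 7.18 117.0
top 20 [150.4  12.5] 4.73 151.0
top 40 [145.9  13.6] 5.35 146.0
top 62 [140.9  15. ] 6.06 142.0
107 66 -2 [296.2 200.4]
107 66 2 [294.1 200.6]
115 64 -2 [295.7 196.4]
115 64 2 [293.6 196.6]
145 64 -2 [293.8 181. ]
145 64 2 [291.7 181.3]
112 20 -2 [294.5 202.2]
112 20 2 [292.5 202.4]
145 20 -2 [292.5 186. ]
145 20 2 [290.5 186.3]
```

View pics/ptr.png

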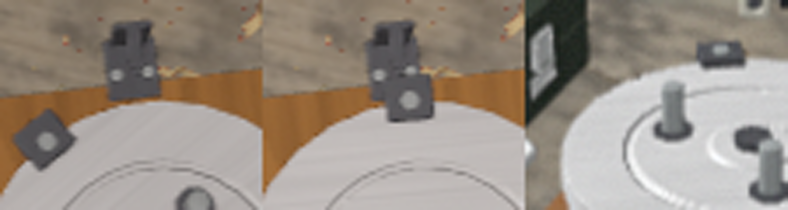

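```bash
python3 -c "
from rig import robot
print(robot.job_done())"
```

```text
the job is handed in; nothing more can be done
None
```

The flywheel spun freely at just over 3 rad/s after one stud flick, and I braked it on the last pass so that it stopped with the lug about 0.6° from the pointer. The fingertip is still pressing on the rim at about 31 N; the job was handed in at about 11.6 s, and the result of the judging was not shown.

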